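# Lid the jars for the kiln

## Robot

A 7-joint arm with a two-finger parallel gripper is mounted at the origin on the work surface. World frame = base frame: x ahead of the robot, y to its left, z up, the work surface at z = 0. Lengths are in m, angles in rad, forces in N, time in s.
With the tool pointing down it reaches from about 0.425 to 0.925 m from the base axis. Payload 6.8 kg.
Tool frame: the origin (TCP) lies midway between the tips of the shut fingers; the grasp point (between the pads) lies r.grasp_offset behind it (r.grasp_offset is the distance from the TCP to the grasp point, in m); z points along the fingers, y is the direction in which the jaws open and shut (so a half turn about z gives the same grasp; the last joint's range is limited). The gripper opens to 85 mm and grips with 20 to 120 N. Pads are 22 mm wide; open, the fingers measure 114 mm over their backs; the gripper's body (76 mm by 85 mm) begins 54 mm behind the grasp point. The pads swing forward as they close: fully open they stand 13 mm farther back than shut.
Start: joints at [1.012, 0.477, 0.022, 1.555, -0.011, 1.109, -0.083], TCP at [0.294, -0.608, 0.231] pointing down, gripper open.
Joint ranges: [-2.96, 2.96], [-0.34, 2.1], [-1.41, 1.46], [0.24, 2.44], [-1.37, 4.51], [0.17, 1.92], [-2.96, 2.96]. Speed limits (rad/s): [2.39, 2.39, 3.14, 3.14, 3.14, 3.14, 3.14].

## Interface

Orientations are given as a rotation vector (axis times angle).
In Python, from bench import r gives the robot as it stands. The module is installed in compiled form; this text tells all that it offers.
- The arm moves only by the tool send_rows, never from a script. Its argument "moves" is one flat list of numbers, 4 for each row, row after row: the shift along the tool's x, y, z in mm, then the turn about the tool's z in degrees. A call has 1 to 8 rows; each row is the pose to reach, as a shift and turn from the pose commanded when the call began, along the tool's axes at that moment; what a row does not reach only later rows make up. A row lasts 1/8 s, in which the tool goes at most 62.5 mm and 10.7 degrees, less where a joint would pass 70% of its speed; a pose out of reach is approached as far as the arm can. A call with a gripper value outside its range is refused whole. "hand" is the closure, from 0 (fully open) to 1 (shut), set as the call begins (left out, the last holds). The fingers move at their own pace and stop on an object; "newtons" is the grip in N (left out, the last holds). Time passes only in rows, so rows that repeat a pose let the fingers close. It gives the time, the measured TCP pose, the force and the opening at its end, in the units of the state.
- r.get_obs(): the state, without advancing time (a new reading comes with each control period).
- r.grab_frame(name): name is "scene" or "side" or "wrist"; returns a dict with "img" (420x560x3 uint8, red, green, blue), "mtx" (3x3 intrinsics, pixels), "world_to_cam" (4x4, takes a point from world to camera coordinates). Camera axes: x right, y up, looking along -z (the intrinsics and any distortion apply to the point x, -y, -z); pixel columns grow to the right and rows downward; lengths in m; the calibration is good to about 2 mm. A picture is of the moment at which its call begins. There is no depth.
- r.hand_in(): hands the job in, once; it reports no verdict.
The state is a dict: "clock": time; "joints": joint angles; "qvel": joint speeds; "tau": joint torques, N m; "tcp_pos": TCP position; "orientation": TCP orientation; "contact_force": force on the tool from outside, world axes, zero at the start; "moment": the same for the moment, N m; "grip_width": finger opening in m.
Only numpy, scipy, OpenCV 4.12 (cv2) and the standard library are available. Lean on these libraries where they do the work, as an engineer would, in place of code of your own. Each camera call takes 0.05 s, during which the arm holds its last target.

## Task

Close the three straight-sided clay jars ready for the kiln: pick out the three knobbed lids from among the pots on the bench and set each one on the jar of its own size, so that it lies level on the rim with its ring inside the mouth. Put the lids down without dropping them, leave the jars standing where they are, and do not disturb the bowl, the vase or the saucer.

Things in the scene. Friction and masses are not known exactly. Their poses are not given: they have to be found in the camera images.
- jar_small: the small of three open straight-sided round jars of plain fired red clay, standing upright and loose on the bench: 64 mm outside diameter, 70 mm tall, wall 5 mm, so the mouth is 54 mm wide. Origin at the centre of its underside, z up; round, so yaw means nothing.
- jar_medium: the medium of three open straight-sided round jars of plain fired red clay, standing upright and loose on the bench: 92 mm outside diameter, 65 mm tall, wall 5 mm, so the mouth is 82 mm wide. Origin at the centre of its underside, z up; round, so yaw means nothing.
- jar_large: the large of three open straight-sided round jars of plain fired red clay, standing upright and loose on the bench: 120 mm outside diameter, 80 mm tall, wall 5 mm, so the mouth is 110 mm wide. Origin at the centre of its underside, z up; round, so yaw means nothing.
- lid_small: the small of three round red clay lids, for the small jar, loose, knob up (about 90 g). Origin: centre of its underside, z up. Above it: ring 38 mm diameter, 0-10 mm; disc 72 mm diameter, 10-18 mm; straight round knob 26 mm diameter to grip, 18-52 mm. On its jar the disc rests on the rim, the ring hangs in the mouth with 8 mm to spare all round, the origin 60 mm above the jar's.
- lid_medium: the medium of three round red clay lids, for the medium jar, loose, knob up (about 170 g). Origin: centre of its underside, z up. Above it: ring 66 mm diameter, 0-10 mm; disc 100 mm diameter, 10-18 mm; straight round knob 26 mm diameter to grip, 18-52 mm. On its jar the disc rests on the rim, the ring hangs in the mouth with 8 mm to spare all round, the origin 55 mm above the jar's.
- lid_large: the large of three round red clay lids, for the large jar, loose, knob up (about 280 g). Origin: centre of its underside, z up. Above it: ring 94 mm diameter, 0-10 mm; disc 128 mm diameter, 10-18 mm; straight round knob 26 mm diameter to grip, 18-52 mm. On its jar the disc rests on the rim, the ring hangs in the mouth with 8 mm to spare all round, the origin 70 mm above the jar's.
- bowl: bystander: open flared red clay bowl, 112 mm across the rim, 48 mm tall, loose. Origin at the centre of its underside, z up.
- vase: bystander: bellied red clay vase with a narrow neck, 84 mm across the belly, 92 mm tall, loose; the tallest thing on the bench at the start. Origin at the centre of its underside, z up.
- saucer: bystander: flat red clay saucer without a knob, 100 mm diameter, 13 mm tall, loose. Origin at the centre of its underside, z up.
Mind the look-alikes: they are no part of the job. What is shaped like the lid_large but white is not meant. What is shaped like the jar_small but turquoise is not meant.

How it is judged:
At the end, for the whole second after the job is handed in: Each lid sits seated on the jar of its size: centres within 10.5 mm horizontally, height within 4 mm of fully seated, lid and jar level within 0.1 rad, at rest and released; every jar within 30 mm and the bowl, vase and saucer within 20 mm of where they started (horizontal distance between lid_small and jar_small below 0.0105 m and z of lid_small in the frame of jar_small between 0.056 and 0.064 m and angle between each of lid_small, jar_small, lid_medium, jar_medium, lid_large, jar_large's own z axis and vertical below 0.1 rad and distance of each of jar_small, jar_medium, jar_large from where it was at the start of the episode below 0.03 m and linear speed of each of lid_small, jar_small, lid_medium, jar_medium, lid_large, jar_large below 0.02 m/s and horizontal distance between lid_medium and jar_medium below 0.0105 m and z of lid_medium in the frame of jar_medium between 0.051 and 0.059 m and horizontal distance between lid_large and jar_large below 0.0105 m and z of lid_large in the frame of jar_large between 0.066 and 0.074 m and distance of each of bowl, vase, saucer from where it was at the start of the episode below 0.02 m); the robot touches nothing.
It fails at once if a lid is dropped: it falls faster than 0.6 m/s out of the grip (a fall of about 18 mm) ((contact force between lid_small and the fingers below 0.01 N and linear speed of lid_small above 0.6 m/s) or (contact force between lid_medium and the fingers below 0.01 N and linear speed of lid_medium above 0.6 m/s) or (contact force between lid_large and the fingers below 0.01 N and linear speed of lid_large above 0.6 m/s)).
It fails at once if a jar is pushed more than 30 mm or tipped by more than 20 degrees (distance of any of jar_small, jar_medium, jar_large from where it was at the start of the episode above 0.03 m or angle between any of jar_small, jar_medium, jar_large's own z axis and vertical above 0.35 rad).
It fails at once if the bowl, vase or saucer is moved by more than 20 mm or tipped by more than 20 degrees (distance of any of bowl, vase, saucer from where it was at the start of the episode above 0.02 m or angle between any of bowl, vase, saucer's own z axis and vertical above 0.35 rad).
It also fails if it takes over 106 s, if anything falls off the work surface, if the arm or the gripper's body presses on something with over 40 N, if the wrist force passes 120 N, or if a joint passes its speed limit or range.

## Working session

There is one attempt and no reset: what is moved stays moved. The work goes in short steps, Python scripts to look and compute and a tool call to move; the robot and the scene stay as the last step left them, time stands still between calls to the robot, and variables do not carry over. Pictures are saved under pics/ and viewed, and the job is handed in when it is done.

Besides the shell and the picture viewer there is one more tool, called in YAML: its name, and indented under it one key for each argument. send_rows: Moves the arm, as the interface text tells. Its arguments: {"type":"object","properties":{"moves":{"type":"array"},"hand":{"type":"number"},"newtons":{"type":"number"}},"required":["moves"]}

```bash
mkdir -p pics
python3 - <<'E'
from bench import r
import cv2,numpy as np
o=r.get_obs();print(o, r.grasp_offset)
for n in("scene","side","wrist"):
    f=r.grab_frame(n);cv2.imwrite(f"pics/{n}0.png",f["img"][:,:,::-1]);print(n,f["mtx"].tolist(),np.round(f["world_to_cam"],4).tolist(),[k for k in f])
    np.savez(f"pics/{n}0.npz",**{k:v for k,v in f.items()})
E
```

```text
{'clock': 0.0, 'joints': array([ 1.01186304,  0.47780817,  0.02234586,  1.55646879, -0.01145411,
        1.10924944, -0.08310314]), 'qvel': array([-0.00036812,  0.00127994,  0.00142799,  0.00152432, -0.00097525,
        0.00304622, -0.00034678]), 'tau': array([ 7.23485828e-04, -5.96452045e+01,  1.60844665e+00, -2.81197751e+01,
        1.24697608e-02,  9.49470385e-03, -1.69559803e-05]), 'tcp_pos': array([ 0.29382464, -0.60704431,  0.23031309]), 'orientation': array([-3.06043363e+00, -7.01853573e-01,  9.03151420e-04]), 'contact_force': array([0.5402239 , 0.18864658, 0.01522125]), 'moment': array([-0.04690238, -0.00046814, -0.01211907]), 'grip_width': 0.08570253808562608} 0.0187
scene [[476.88754277594654, 0.0, 277.01645332845584], [0.0, 476.88754277594654, 213.8959524930348], [0.0, 0.0, 1.0]] [[-0.5137, 0.8578, -0.0202, 0.3483], [-0.5917, -0.3371, 0.7323, 0.2862], [0.6213, 0.3881, 0.6807, -1.596], [0.0, 0.0, 0.0, 1.0]] ['img', 'mtx', 'world_to_cam']
side [[542.196206864991, 0.0, 280.0758461410303], [0.0, 542.196206864991, 204.90660517238814], [0.0, 0.0, 1.0]] [[-0.9262, -0.3767, -0.0164, 0.5362], [0.2057, -0.5412, 0.8153, -0.1794], [-0.316, 0.7518, 0.5787, -1.4915], [0.0, 0.0, 0.0, 1.0]] ['img', 'mtx', 'world_to_cam']
wrist [[343.10434719673935, 0.0, 281.45322773205004], [0.0, 343.10434719673935, 207.7411369781367], [0.0, 0.0, 1.0]] [[0.4355, -0.9002, -0.002, -0.6739], [0.8668, 0.4199, -0.269, 0.0347], [0.243, 0.1154, 0.9631, -0.3777], [0.0, 0.0, 0.0, 1.0]] ['img', 'mtx', 'world_to_cam']
```

View pics/scene0.png

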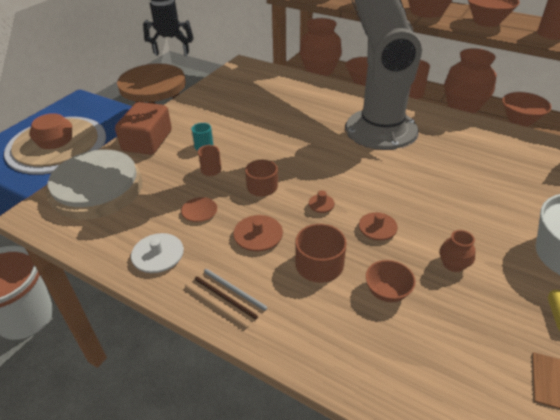

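View pics/side0.png

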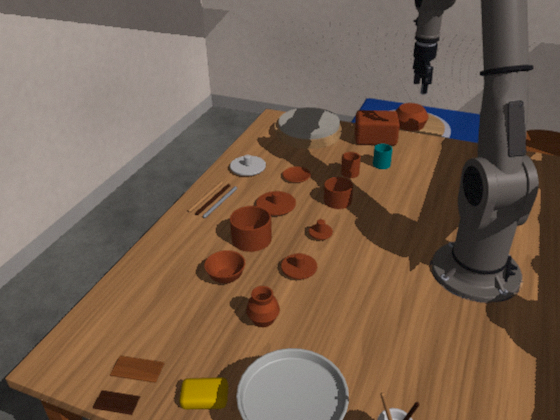

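View pics/wrist0.png

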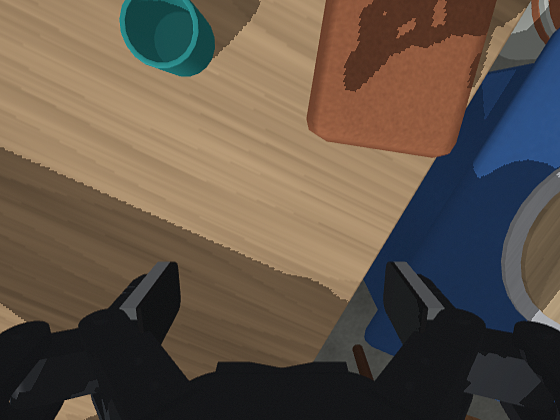

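The scene view shows the knobbed red lids at (258,233) large, (378,226) medium and (320,202) small. The jars are at (210,160) small, (262,177) medium and (320,252) large.

Look-alikes to avoid are the white lid at (157,252), the turquoise jar at (203,135) and the knobless saucer at (199,209). The bowl is at (390,282) and the vase at (458,252). Next I'll check these choices in a close crop.

```bash
cat > h.py <<'E'
import numpy as np,cv2
def ray(f,px):
    K=np.asarray(f["mtx"]);T=np.asarray(f["world_to_cam"])
    d=np.linalg.inv(K)@np.array([px[0],px[1],1.]);d=np.array([d[0],-d[1],-d[2]])
    R=T[:3,:3];return -R.T@T[:3,3], R.T@d
def onz(f,px,z):
    c,d=ray(f,px);return c+d*(z-c[2])/d[2]
def tri(obs):
    A=np.zeros((3,3));b=np.zeros(3);L=[]
    for f,px in obs:
        c,d=ray(f,px);d=d/np.linalg.norm(d);P=np.eye(3)-np.outer(d,d);A+=P;b+=P@c;L.append((P,c))
    x=np.linalg.solve(A,b);return x,[float(np.linalg.norm(P@(x-c))) for P,c in L]
def proj(f,p):
    T=np.asarray(f["world_to_cam"]);q=T[:3,:3]@p+T[:3,3];u=np.asarray(f["mtx"])@np.array([q[0],-q[1],-q[2]]);return u[:2]/u[2]
def red(img):
    h=cv2.cvtColor(img,cv2.COLOR_RGB2HSV)
    m=(((h[...,0]<9)|(h[...,0]>172))&(h[...,1]>125)&(h[...,2]>45)).astype(np.uint8)
    return cv2.morphologyEx(m,cv2.MORPH_OPEN,np.ones((2,2)))
E
python3 - <<'E'
from h import *
F={n:dict(np.load(f"pics/{n}0.npz")) for n in("scene","side")}
for n,(x0,y0,x1,y1) in dict(scene=(130,110,490,310),side=(180,120,420,340)).items():
    m=red(F[n]["img"]);k,l,s,c=cv2.connectedComponentsWithStats(m)
    print(n)
    for i in range(1,k):
        if s[i,4]>120 and x0<c[i,0]<x1 and y0<c[i,1]<y1: print(s[i],c[i].round(1),onz(F[n],c[i],.02)[:2].round(3))
    im=F[n]["img"][y0:y1,x0:x1,::-1];sc=min(800/(x1-x0),600/(y1-y0))
    cv2.imwrite(f"pics/{n}crop.png",cv2.resize(im,None,fx=sc,fy=sc,interpolation=cv2.INTER_CUBIC));print(sc)
E
```

```text
scene
2.2222222222222223
side
[249 225  22  23 173] [262.3 236.4] [0.596 0.096]
2.727272727272727
```

View pics/scenecrop.png

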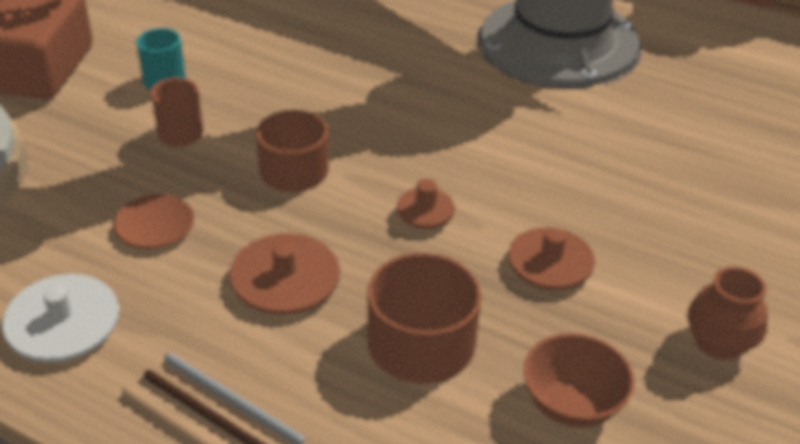

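View pics/sidecrop.png

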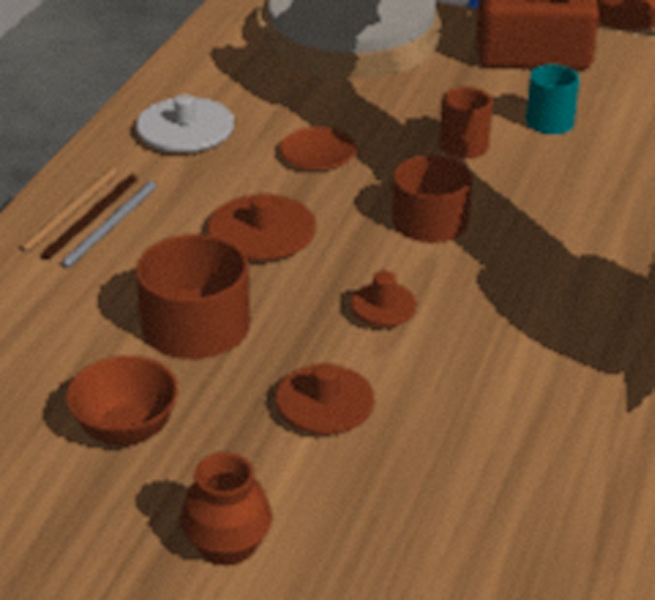

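The crop confirms three red lids with knobs and three red jars. The turquoise jar, white lid and knobless saucer are easy to tell apart. Next is coarse triangulation.

Run:
```python
from h import *
F={n:dict(np.load(f"pics/{n}0.npz")) for n in("scene","side")}
P=dict(lidS=((427,184),(386,277)),lidM=((554,236),(328,370)),lidL=((284,251),(256,206)),jarS=((176,88),(467,98)),jarM=((293,131),(432,173)),jarL=((424,289),(194,263)),vase=((740,285),(226,470)),bowl=((579,370),(123,393)),saucer=((153,220),(318,147)),turq=((160,42),(554,76)),white=((57,293),(184,105)))
for k,(a,b) in P.items():
    x,e=tri([(F["scene"],np.array(a)/2.2222+(130,110)),(F["side"],np.array(b)/2.72727+(180,120))]);print(k,x.round(3),np.round(e,4))
im=F["scene"]["img"]
for p in((258,240),(320,205),(210,165),(262,185),(320,265),(230,270)):
    print(p,im[p[1],p[0]])
```

```text
lidS [0.445 0.003 0.049] [0.0007 0.0007]
lidM [0.451 0.169 0.046] [0.0022 0.0022]
lidL [ 0.631 -0.082  0.046] [0.0031 0.0031]
jarS [ 0.46  -0.361  0.072] [0.0006 0.0006]
jarM [ 0.452 -0.184  0.065] [0.0022 0.0022]
jarL [0.631 0.093 0.08 ] [0.0011 0.0011]
vase [0.471 0.375 0.09 ] [0.0026 0.0026]
bowl [0.627 0.269 0.046] [0.0016 0.0016]
saucer [ 0.63  -0.279  0.009] [0.0004 0.0004]
turq [ 0.372 -0.457  0.067] [0.0025 0.0025]
white [ 0.809 -0.265  0.044] [0.0026 0.0026]
(258, 240) [151  93  68]
(320, 205) [93 59 45]
(210, 165) [85 56 42]
(262, 185) [86 57 42]
(320, 265) [82 52 39]
(230, 270) [168 137 105]
```

```bash
cat >> h.py <<'E'
from scipy.spatial.transform import Rotation as Ro
def go(o,p,yawdeg=None):
    R=Ro.from_rotvec(o["orientation"]).as_matrix();d=R.T@(np.asarray(p)-o["tcp_pos"])*1000
    return d.round(1)
def yaw(o):
    R=Ro.from_rotvec(o["orientation"]).as_matrix();return R
E
python3 - <<'E'
from h import *
from bench import r
o=r.get_obs();R=yaw(o);print(R.round(3))
f=dict(np.load("pics/wrist0.npz"));T=f["world_to_cam"]
c=-T[:3,:3].T@T[:3,3];print(c,"cam in tool",R.T@(c-o["tcp_pos"]),"look in tool",R.T@(-T[2,:3]))
print("where centre px hits z=.05 rel tcp in tool",R.T@(onz(f,(281,208),.05)-o["tcp_pos"]))
for p in((.45,-.19,.25),(.445,.003,.22)): print(go(o,p))
E
```

```text
[[ 0.9    0.436 -0.001]
 [ 0.436 -0.9    0.001]
 [-0.    -0.001 -1.   ]]
[ 0.35516848 -0.57761282  0.37177976] cam in tool [ 6.80269674e-02 -1.23440229e-04 -1.41258634e-01] look in tool [-2.68927924e-01 -6.42117886e-04  9.63160090e-01]
where centre px hits z=.05 rel tcp in tool [-0.02208255 -0.00077944  0.1805294 ]
[ 322.3 -307.5  -19.1]
[ 401.8 -483.4   11.2]
```

send_rows:
  moves: [40,-28,-10,4,85,-60,-20,8,130,-92,-30,12,175,-124,-40,16,220,-156,-50,20,265,-188,-60,24,314,-222,-70,26,314,-222,-70,26]
  hand: 0.3

```text
clock: 1.15
tcp_pos: [0.4833, -0.2654, 0.3021]
orientation: [-3.14, -0.01, -0.004]
contact_force: [-0.1, -0.2, -0.6]
grip_width: 0.0595
```

```bash
cat >> h.py <<'E'
def snap(name):
    from bench import r
    f=r.grab_frame("wrist");cv2.imwrite(f"pics/{name}.png",f["img"][:,:,::-1]);np.savez(f"pics/{name}.npz",**f);o=r.get_obs()
    print(name,o["clock"],o["tcp_pos"].round(4),yaw(o).round(3)[:,0],"F",o["contact_force"].round(2),"w",round(o["grip_width"],4));return f,o
E
python3 -c "
from h import *
snap('w1')"
```

```text
w1 1.2 [ 0.4813 -0.2685  0.3015] [1.    0.002 0.001] F [-1.11 -0.56 -0.59] w 0.0601
```

View pics/w1.png

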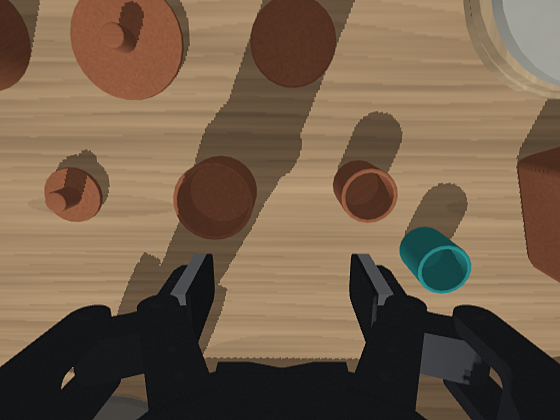

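The wrist view shows the small jar's rim at (369,195), the medium jar at (215,197), the small knob at (60,200) and the large knob at (115,35). I'll take a second view further left.

send_rows:
  moves: [10,-50,0,0,20,-100,0,0,20,-140,0,0,20,-170,0,0,20,-170,0,0,20,-170,0,0]

```text
clock: 1.95
tcp_pos: [0.5001, -0.103, 0.301]
orientation: [3.141, -0.008, -0.001]
contact_force: [0.4, -0.3, -0.6]
grip_width: 0.06
```

```bash
python3 -c "
from h import *
snap('w2')"
```

```text
w2 2.0 [ 0.5002 -0.1031  0.3011] [ 1.    -0.006 -0.   ] F [-0.11 -0.08 -0.34] w 0.06
```

send_rows:
  moves: [10,-50,0,0,20,-100,0,0,20,-150,0,0,20,-190,0,0,20,-190,0,0,20,-190,0,0]

```text
clock: 2.75
tcp_pos: [0.5215, 0.0869, 0.301]
orientation: [3.141, -0.009, -0.001]
contact_force: [0.0, -0.9, 0.3]
grip_width: 0.0602
```

```bash
python3 -c "
from h import *
snap('w3')"
```

```text
w3 2.8 [0.5215 0.0865 0.3011] [ 1.    -0.006 -0.   ] F [-0.06 -0.26  0.13] w 0.0597
```

View pics/w2.png

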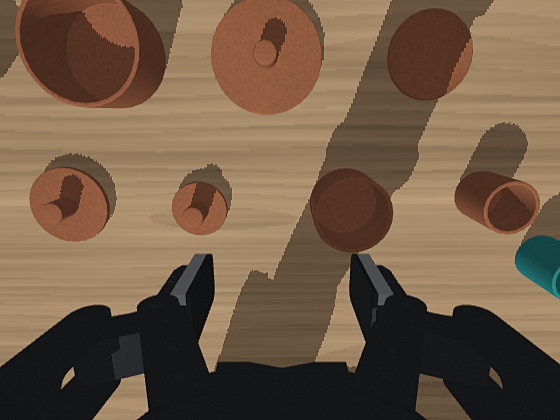

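View pics/w3.png

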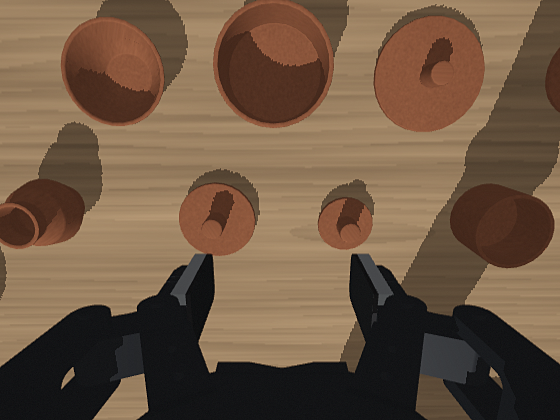

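Run:
```python
from h import *
for n in("w1","w2","w3"):
    f=dict(np.load(f"pics/{n}.npz"));h=cv2.cvtColor(cv2.GaussianBlur(f["img"],(3,3),0),cv2.COLOR_RGB2HSV)
    m=(((h[...,0]<=10)|(h[...,0]>170))&(h[...,1]>95)&(h[...,2]>30)).astype(np.uint8)
    cv2.imwrite(f"pics/{n}m.png",m*255)
    k,l,s,c=cv2.connectedComponentsWithStats(m);print(n)
    for i in range(1,k):
        if s[i,4]<600: continue
        cs,_=cv2.findContours((l==i).astype(np.uint8),cv2.RETR_EXTERNAL,cv2.CHAIN_APPROX_NONE);q=max(cs,key=len)
        e=cv2.fitEllipse(q);print(s[i],"ell",np.round(e[0],1),np.round(e[1],1),"z18",onz(f,e[0],.018)[:2].round(4))
f=dict(np.load("pics/w2.npz"));
def crop(n,x0,y0,x1,y1,s=5):
    f=dict(np.load(f"pics/{n}.npz"));return cv2.resize(f["img"][y0:y1,x0:x1,::-1],None,fx=s,fy=s,interpolation=cv2.INTER_CUBIC)
a=crop("w2",10,150,120,250,3);b=crop("w2",160,150,270,250,3);
c=crop("w2",220,0,330,100,3);d=crop("w3",160,165,270,265,3);e=crop("w3",300,165,410,265,3);g=crop("w3",390,20,500,120,3)
cv2.imwrite("pics/knobs.png",np.clip(np.vstack([np.hstack([a,b]),])*1.0,0,255));cv2.imwrite("pics/knobs.png",cv2.resize(np.vstack([np.hstack([a,b,c]),np.hstack([d,e,g])]),None,fx=.8,fy=.8))
```

```text
w1
[   0    0   30   90 2048] ell [12.3 46. ] [30.3 95.8] z18 [0.6224 0.0429]
[  71    0  112   99 9258] ell [127.3  44.8] [101.1 117. ] z18 [ 0.6244 -0.0884]
[ 251    0   85   87 5989] ell [292.6  41.5] [84.1 88.9] z18 [ 0.629  -0.2766]
[ 518  147   42  135 4324] ell [541.5 203.1] [ 40.4 157.1] z18 [ 0.4415 -0.5981]
[ 174  156   82   83 5243] ell [215.1 197.5] [77.6 84.4] z18 [ 0.4461 -0.1803]
[ 334  161   63   61 2873] ell [364.7 191. ] [54.6 65.4] z18 [ 0.4559 -0.3706]
[  45  168   57   53 2358] ell [ 72.9 194.2] [50.2 57.9] z18 [0.4493 0.0009]
w2
[   15     0   150   108 13457] ell [90.3 50.6] [108.9 157.4] z18 [0.6363 0.1138]
[  212     0   109   114 10015] ell [266.  55.] [108.7 115.5] z18 [ 0.6307 -0.0862]
[ 387    9   85   91 5998] ell [429.3  54. ] [80.5 92.9] z18 [ 0.6307 -0.2726]
[  30  167   79   74 4488] ell [ 69.2 203.6] [69.  80.9] z18 [0.4564 0.1689]
[ 310  169   83   83 5224] ell [350.2 210.2] [77.1 84.7] z18 [ 0.4456 -0.1912]
[ 455  171   84   63 3796] ell [497.3 201.5] [55.3 86.1] z18 [ 0.456  -0.3787]
[ 173  182   54   53 2206] ell [199.2 208. ] [50.6 53.7] z18 [0.4497 0.0029]
w3
[  214     0   119   127 11998] ell [273.1  62.4] [118.3 127.2] z18 [0.6441 0.0957]
[  61   17  103  109 8574] ell [112.3  71. ] [ 96.5 111.2] z18 [0.636  0.2816]
[ 374   16  110  115 9832] ell [428.6  73.2] [103.9 118.6] z18 [ 0.6315 -0.0843]
[546  49  14  63 627] ell [553.5  81.9] [13.7 64.8] z18 [ 0.6212 -0.2309]
[   0  179   85   69 4545] ell [ 40.  214.3] [64.5 88.8] z18 [0.4639 0.3987]
[ 180  183   75   72 4232] ell [216.8 218.8] [70.6 74.6] z18 [0.4564 0.171 ]
[ 450  184  104   84 6342] ell [502.  224.8] [ 77.2 103.4] z18 [ 0.446  -0.2002]
[ 318  198   54   51 2130] ell [344.6 222.9] [49.9 52.6] z18 [0.4499 0.005 ][ WARN:0@0.916] global loadsave.cpp:1063 imwrite_ Unsupported depth image for selected encoder is fallbacked to CV_8U.
```

View pics/knobs.png

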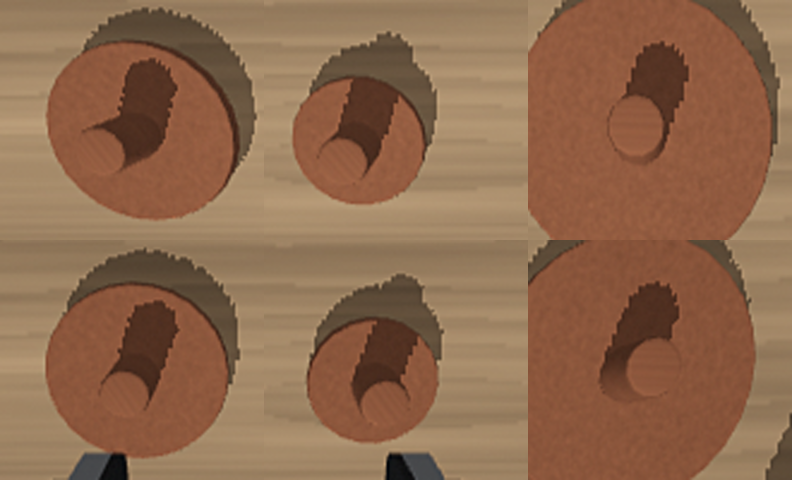

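View pics/w2m.png

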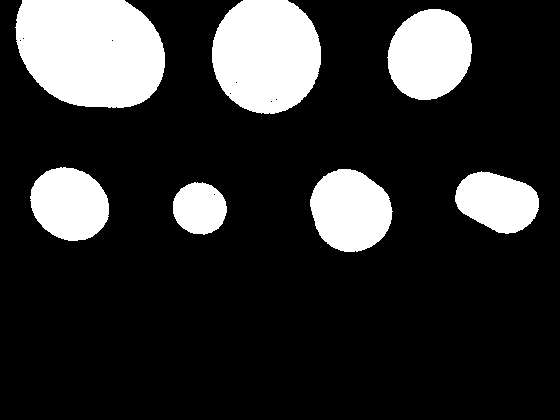

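Run:
```python
from h import *
L={n:dict(np.load(f"pics/{n}.npz")) for n in("w1","w2","w3")}
for k,a,b in(("M",(52.9,213.3),(211.7,229.2)),("S",(192.9,217.5),(350.4,232.5)),("L",(265,52.5),(442.9,72.9))):
    x,e=tri([(L["w2"],a),(L["w3"],b)]);print(k,x.round(4),np.round(e,4))
def crop(n,x0,y0,w,h,s):
    return cv2.resize(L[n]["img"][y0:y0+h,x0:x0+w,::-1],(int(w*s),int(h*s)),interpolation=cv2.INTER_CUBIC)
a=crop("w1",325,150,90,90,3);b=crop("w1",170,150,90,90,3);c=crop("w2",450,160,90,90,3);d=crop("w2",305,165,90,90,3)
im=np.vstack([np.hstack([a,b]),np.hstack([c,d])]);im=np.clip(im*1.7,0,255).astype(np.uint8)
cv2.imwrite("pics/rims.png",im)
im=np.hstack([crop("w3",205,0,140,140,2.7),crop("w2",10,0,160,140,2.7)]);cv2.imwrite("pics/rimL.png",im[:, :800])
```

```text
M [0.4521 0.1722 0.0465] [0. 0.]
S [0.4471 0.0034 0.049 ] [0.0006 0.0006]
L [ 0.6284 -0.0864  0.0504] [0.0001 0.0001]
```

View pics/rims.png

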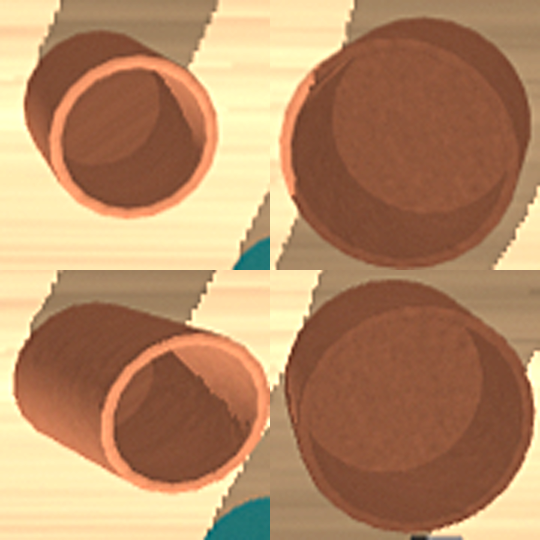

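View pics/rimL.png

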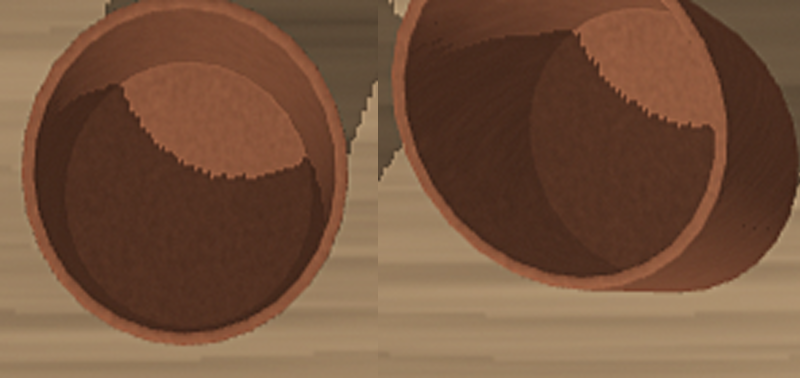

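Run:
```python
from h import *
L={n:dict(np.load(f"pics/{n}.npz")) for n in("w1","w2","w3")}
for k,a,b,z in(("jS",(369.5,195.3),(511.8,207.5),.07),("jM",(213.7,201),(353.3,214.3),.065)):
    x,e=tri([(L["w1"],a),(L["w2"],b)]);print(k,x.round(4),np.round(e,4),onz(L["w1"],a,z).round(4),onz(L["w2"],b,z).round(4))
print("jL",onz(L["w3"],(273.5,63.7),.08).round(4))
S=dict(np.load("pics/scene0.npz"));D=dict(np.load("pics/side0.npz"))
print("jL3",tri([(L["w3"],(273.5,63.7)),(S,np.array((424,289))/2.2222+(130,110)),(D,np.array((194,263))/2.72727+(180,120))]))
for k,a,b in(("M",(52.9,213.3),(211.7,229.2)),("S",(192.9,217.5),(350.4,232.5)),("L",(265,52.5),(442.9,72.9))):
    print(k,onz(L["w2"],a,.052).round(4),onz(L["w3"],b,.052).round(4))
from bench import r
print(go(r.get_obs(),(.454,.172,.12)))
```

```text
jS [ 0.4621 -0.3641  0.0676] [0. 0.] [ 0.4626 -0.3634  0.07  ] [ 0.4628 -0.3624  0.07  ]
jM [ 0.4522 -0.1866  0.0587] [0.0002 0.0002] [ 0.4536 -0.1879  0.065 ] [ 0.4543 -0.1853  0.065 ]
jL [0.635 0.094 0.08 ]
jL3 (array([0.63282316, 0.09334938, 0.08099718]), [0.002105274375601289, 0.0006531660215865717, 0.0024234870335727876])
M [0.4536 0.1684 0.052 ] [0.454 0.171 0.052]
S [0.4475 0.0027 0.052 ] [0.4488 0.0041 0.052 ]
L [ 0.6281 -0.0865  0.052 ] [ 0.6284 -0.0857  0.052 ]
[-67.9 -85.2 181. ]
```

Positions agree across views to about 2 mm. Heights from two views are knobs 47–50 mm and rims 59–81 mm, which fits the text. The large lid goes first.

send_rows:
  moves: [30,50,50,0,60,100,100,0,90,145,140,0,108,172,170,0,108,172,201,0,108,172,201,0,108,172,201,0]
  hand: 0.3
  newtons: 60

```text
clock: 3.68
tcp_pos: [0.629, -0.0836, 0.1016]
orientation: [-3.142, 0.006, -0.002]
contact_force: [0.9, 0.3, 0.1]
grip_width: 0.0594
```

```bash
python3 -c "
from h import *
f,o=snap('L1');print(go(o,(.6285,-.086,.021)))"
```

```text
L1 3.725 [ 0.6295 -0.0831  0.1023] [ 1.    -0.003  0.003] F [-0.17  0.35 -0.  ] w 0.0595
[-1.2  2.9 81.3]
```

View pics/L1.png

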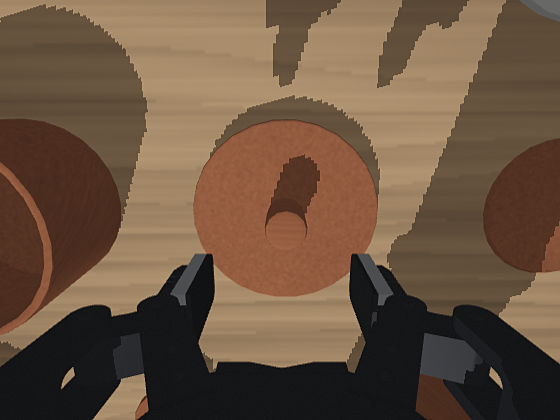

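The knob top is at (287,229), between the jaws. I'll check where it lies and then descend.

```bash
python3 -c "
from h import *
from bench import r
f=dict(np.load('pics/L1.npz'));print(onz(f,(287,229.5),.052),onz(f,(286,208),.018));o=r.get_obs();print(o['tcp_pos'],go(o,(.628,-.0855,.021)))"
```

```text
[ 0.63041711 -0.08674702  0.052     ] [ 0.63407135 -0.08658063  0.018     ]
[ 0.62950455 -0.08306334  0.10233636] [-1.7  2.4 81.3]
```

send_rows:
  moves: [1,3,25,0,1,3,50,0,1,3,70,0,1,3,80,0,1,3,80,0,1,3,80,0]

```text
clock: 4.47
tcp_pos: [0.6303, -0.0864, 0.0212]
orientation: [3.141, -0.005, 0.002]
contact_force: [-0.4, -0.5, -0.2]
grip_width: 0.0595
```

send_rows:
  moves: [0,0,0,0,0,0,0,0,0,0,0,0,0,0,0,0,0,0,0,0]
  hand: 1
  newtons: 60

```text
clock: 5.1
tcp_pos: [0.6301, -0.0864, 0.0211]
orientation: [3.142, -0.005, 0.002]
contact_force: [-1.3, -0.1, 5.7]
grip_width: 0.0247
```

```bash
python3 -c "
from h import *
f,o=snap('L2');print(go(o,(.634,.094,.19)))"
```

```text
L2 5.15 [ 0.6301 -0.0864  0.0211] [ 1.    -0.003  0.001] F [-0.97 -0.03  5.42] w 0.0247
[   3.6 -180.4 -168.9]
```

View pics/L2.png

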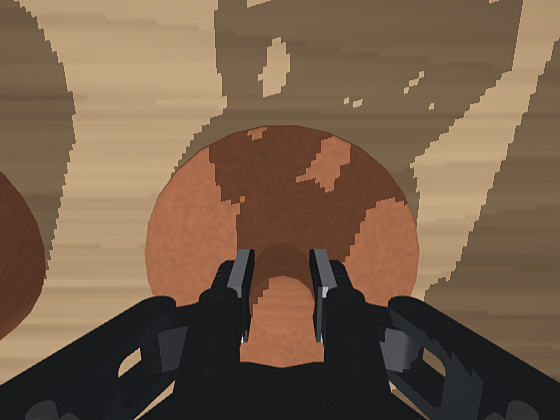

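send_rows:
  moves: [0,0,-10,0,0,0,-30,0,0,0,-60,0,0,0,-90,0,0,0,-120,0,0,0,-130,0,0,0,-130,0]

```text
clock: 6.02
tcp_pos: [0.6297, -0.0865, 0.151]
orientation: [3.141, -0.005, 0.002]
contact_force: [0.0, 0.8, -3.6]
grip_width: 0.0245
```

```bash
python3 -c "
from h import *
f,o=snap('L3');print(go(o,(.634,.094,.15)))"
```

```text
L3 6.075 [ 0.629  -0.0865  0.1498] [ 1.    -0.003 -0.001] F [ 0.04 -0.49 -2.98] w 0.0243
[   4.4 -180.5   -0.2]
```

View pics/L3.png

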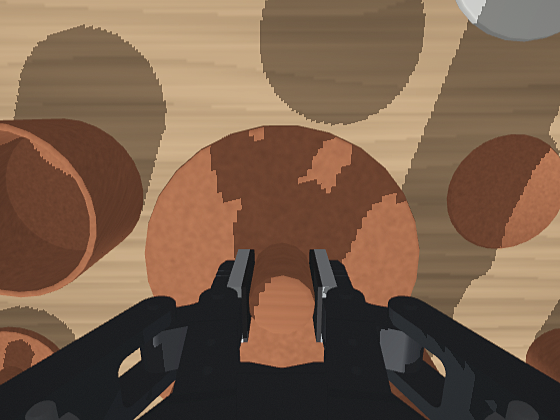

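Lift-off is clean: the lid sits in the hand exactly as it did on the bench, and the wrist force reads 3 N. Now over the large jar.

send_rows:
  moves: [1,-25,-3,0,2,-65,-5,0,3,-110,-5,0,4,-150,-5,0,4,-175,-5,0,4,-180,-5,0,4,-180,-5,0,4,-180,-5,0]

```text
clock: 7.08
tcp_pos: [0.6341, 0.0912, 0.1548]
orientation: [3.14, -0.009, -0.001]
contact_force: [-0.9, -0.1, -2.1]
grip_width: 0.0245
```

```bash
python3 -c "
from h import *
f,o=snap('L4');print(go(o,(.634,.094,.093)))
from bench import r
for n in('scene','side'):
    g=r.grab_frame(n);np.savez('pics/L4'+n+'.npz',**g)
    p=proj(g,np.array([.634,.094,.09]));x,y=p.astype(int);cv2.imwrite('pics/L4'+n+'.png',cv2.resize(g['img'][y-60:y+60,x-70:x+70,::-1],None,fx=5,fy=5,interpolation=cv2.INTER_CUBIC))"
```

```text
L4 7.125 [0.6342 0.0914 0.155 ] [ 1.    -0.006 -0.   ] F [ 1.02  0.29 -2.95] w 0.0245
[-0.2 -2.6 62. ]
```

View pics/L4scene.png

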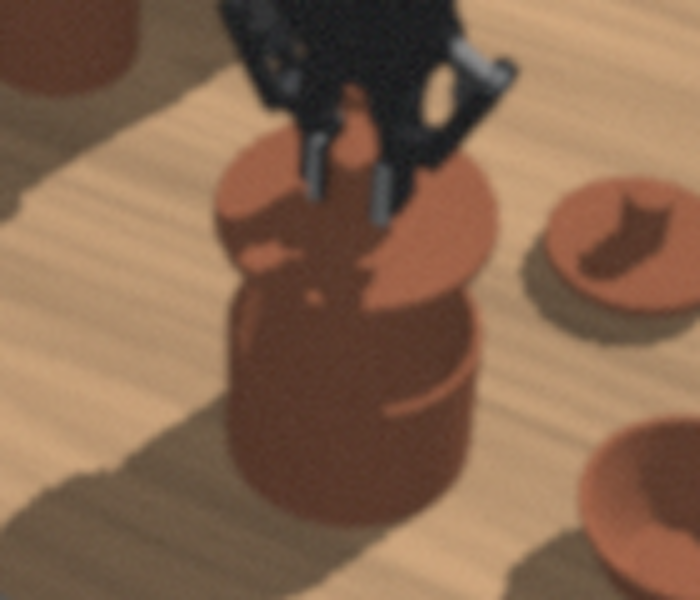

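View pics/L4side.png

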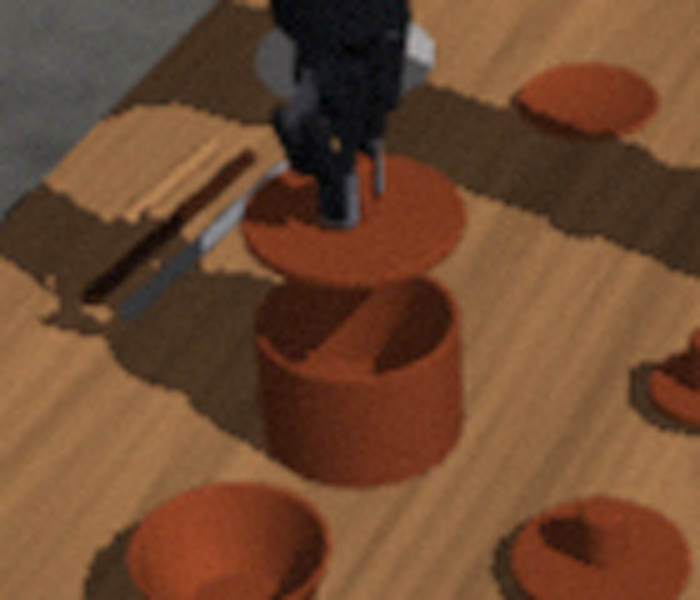

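The lid is level and centred over the large jar in both views. Lowering.

send_rows:
  moves: [0,-3,15,0,0,-3,30,0,0,-3,42,0,0,-3,50,0,0,-3,56,0,0,-3,61,0,0,-3,63,0,0,-3,63,0]

```text
clock: 8.22
tcp_pos: [0.6342, 0.0966, 0.0924]
orientation: [-3.142, 0.005, -0.0]
contact_force: [0.4, -0.2, -1.8]
grip_width: 0.0246
```

send_rows:
  moves: [0,2,0,0,0,2,1,0,0,2,2,0,0,2,2,0]

```text
clock: 8.72
tcp_pos: [0.6343, 0.0943, 0.0911]
orientation: [3.141, -0.005, 0.001]
contact_force: [-2.6, -2.0, 5.1]
grip_width: 0.0245
```

```bash
cat >> h.py <<'E'
def two(name,p,w=70,h=60):
    from bench import r
    t=[]
    for n in('scene','side'):
        g=r.grab_frame(n);np.savez('pics/'+name+n+'.npz',**g)
        x,y=proj(g,np.array(p)).astype(int);y=max(y,h);x=max(x,w);t.append(cv2.resize(g['img'][y-h:y+h,x-w:x+w,::-1],(400,400*h//w),interpolation=cv2.INTER_CUBIC))
    cv2.imwrite('pics/'+name+'.png',np.hstack(t))
E
python3 -c "
from h import *
f,o=snap('L5w');two('L5',[.634,.094,.09],50,50)"
```

```text
L5w 8.775 [0.6343 0.0944 0.0911] [ 1.    -0.003  0.   ] F [-2.67 -1.72  5.66] w 0.0247
```

View pics/L5.png

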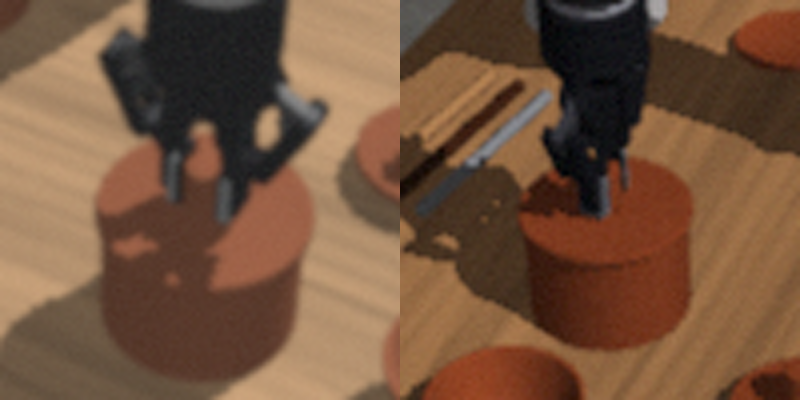

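The lid is seated level and the force shows contact. Release and rise.

send_rows:
  moves: [0,0,0,0,0,0,0,0,0,0,-15,0,0,0,-40,0,0,0,-80,0,0,0,-110,0,0,0,-110,0]
  hand: 0.3

```text
clock: 9.75
tcp_pos: [0.6361, 0.0952, 0.2044]
orientation: [-3.14, 0.005, -0.01]
contact_force: [-0.3, 0.2, -0.5]
grip_width: 0.0601
```

```bash
python3 -c "
from h import *
f,o=snap('L6w');two('L6',[.634,.094,.09],50,50);print(go(o,(.454,.170,.10)))"
```

```text
L6w 9.8 [0.635  0.0948 0.2023] [ 1.    -0.003  0.003] F [-0.37  0.08 -1.79] w 0.0593
[-181.5  -74.6  101.7]
```

View pics/L6.png

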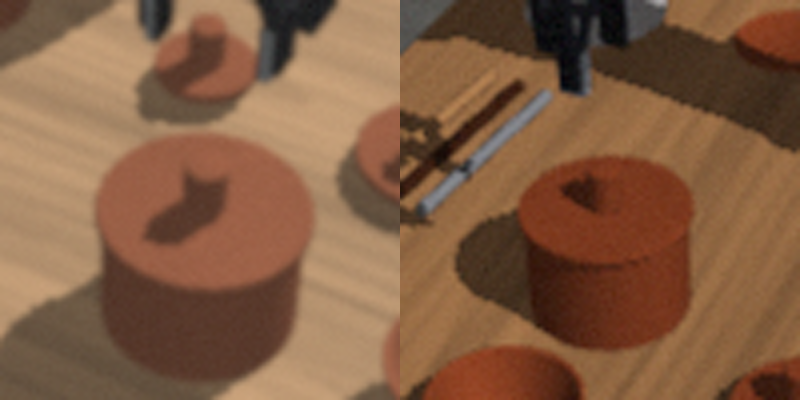

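View pics/L6w.png

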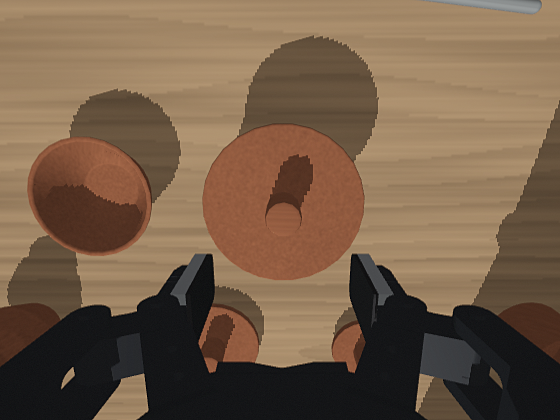

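The large lid sits level on its jar. Next is the medium lid: stay high until clear of the large lid's knob, then hover.

send_rows:
  moves: [-40,-15,0,0,-85,-32,10,0,-130,-50,40,0,-165,-68,75,0,-181,-75,100,0,-181,-75,100,0,-181,-75,100,0]

```text
clock: 10.78
tcp_pos: [0.4545, 0.1699, 0.1008]
orientation: [-3.141, 0.006, -0.001]
contact_force: [0.5, 0.5, -0.0]
grip_width: 0.0597
```

```bash
python3 -c "
from h import *
f,o=snap('M1');print(go(o,(.454,.170,.021)))"
```

```text
M1 10.825 [0.455  0.1699 0.1011] [ 1.    -0.004  0.002] F [ 0.29  0.38 -0.3 ] w 0.0596
[-1.1 -0.  80.1]
```

View pics/M1.png

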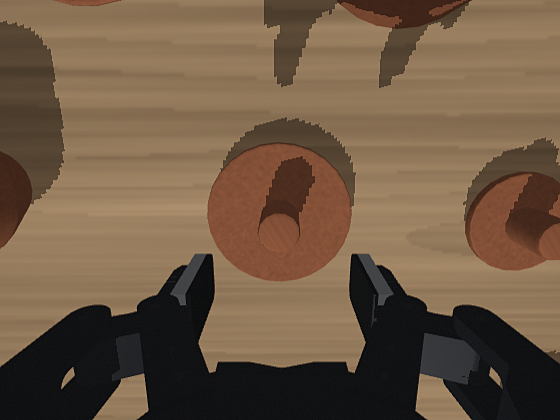

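```bash
python3 -c "
from h import *
f=dict(np.load('pics/M1.npz'));print(onz(f,(279,232.5),.052))"
```

```text
[0.45436833 0.17146451 0.052     ]
```

send_rows:
  moves: [0,-2,25,0,0,-2,50,0,0,-2,70,0,0,-2,79,0,0,-2,79,0,0,-2,79,0]

```text
clock: 11.58
tcp_pos: [0.4543, 0.1723, 0.0222]
orientation: [-3.141, 0.005, -0.002]
contact_force: [0.0, 0.2, 0.6]
grip_width: 0.0596
```

send_rows:
  moves: [0,0,0,0,0,0,0,0,0,0,0,0,0,0,0,0,0,0,0,0]
  hand: 1

```text
clock: 12.2
tcp_pos: [0.4538, 0.1723, 0.022]
orientation: [-3.141, 0.005, -0.002]
contact_force: [-0.9, -1.2, 6.6]
grip_width: 0.0245
```

send_rows:
  moves: [0,0,-10,0,0,0,-30,0,0,0,-60,0,0,0,-90,0,0,0,-120,0,0,0,-130,0,0,0,-130,0]

```text
clock: 13.08
tcp_pos: [0.4534, 0.1721, 0.1515]
orientation: [-3.141, 0.005, -0.001]
contact_force: [0.6, -0.3, -2.0]
grip_width: 0.0241
```

```bash
python3 -c "
from h import *
f,o=snap('M3');print(go(o,(.4535,-.187,.155)))"
```

```text
M3 13.125 [0.4529 0.1718 0.1507] [ 1.    -0.003 -0.001] F [-0.56 -0.32 -1.91] w 0.0243
[  1.7 358.8  -4.1]
```

View pics/M3.png

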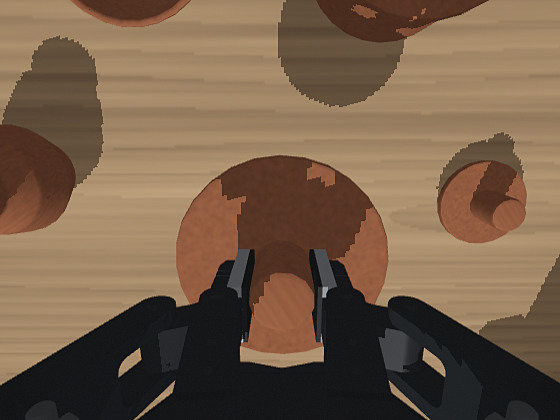

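The medium lid is held level. Carry it to the medium jar.

send_rows:
  moves: [0,25,-5,0,0,70,-5,0,1,120,-5,0,1,170,-5,0,1,220,-5,0,1,270,-5,0,2,315,-5,0,2,345,-5,0]

```text
clock: 14.12
tcp_pos: [0.4531, -0.1751, 0.1548]
orientation: [-3.141, 0.008, 0.004]
contact_force: [0.3, 0.3, -1.8]
grip_width: 0.0242
```

send_rows:
  moves: [0,10,0,0,0,13,0,0,0,13,0,0,0,13,0,0]

```text
clock: 14.62
tcp_pos: [0.4545, -0.1846, 0.1562]
orientation: [-3.141, 0.002, 0.0]
contact_force: [-0.2, 0.7, -0.2]
grip_width: 0.0243
```

```bash
python3 -c "
from h import *
f,o=snap('M4w');two('M4',[.4535,-.187,.09],50,50);print(go(o,(.4535,-.187,.078)))"
```

```text
M4w 14.675 [ 0.4545 -0.1848  0.1563] [ 1.    -0.001  0.   ] F [ 0.34 -0.79 -1.16] w 0.0242
[-1.   2.2 78.3]
```

View pics/M4.png

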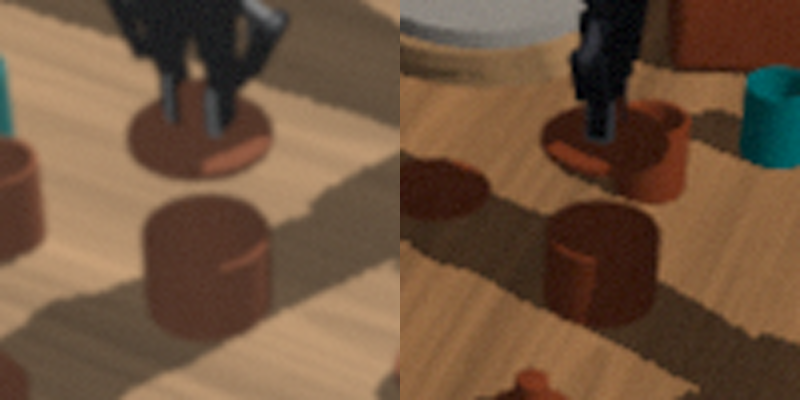

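send_rows:
  moves: [-1,2,15,0,-1,2,32,0,-1,2,48,0,-1,2,60,0,-1,2,64,0,-1,2,64,0,-1,2,64,0]

```text
clock: 15.65
tcp_pos: [0.4537, -0.188, 0.0928]
orientation: [3.141, -0.005, 0.001]
contact_force: [0.4, 0.4, -0.7]
grip_width: 0.0245
```

```bash
python3 -c "
from h import *
f,o=snap('M5w');two('M5',[.4535,-.187,.075],40,40);print(go(o,(.4535,-.187,.077)))"
```

```text
M5w 15.7 [ 0.4537 -0.188   0.0928] [ 1.    -0.003  0.001] F [-0.52  0.02 -1.07] w 0.0247
[-0.2 -1.  15.8]
```

View pics/M5.png

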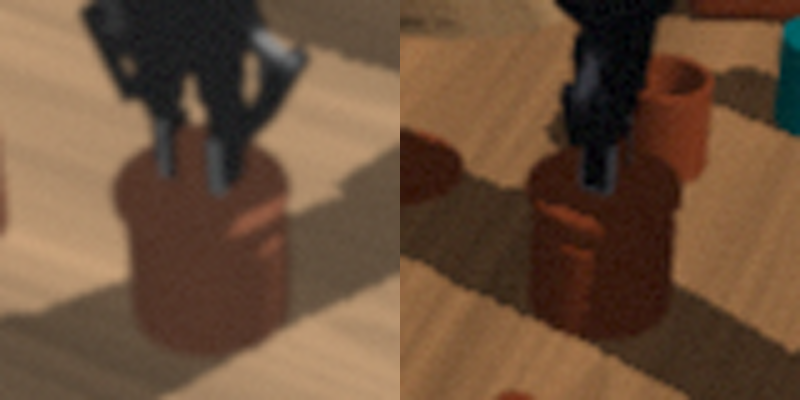

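Run:
```python
from h import *
t=np.linspace(0,6.283,200)
for n in("scene","side"):
    f=dict(np.load(f"pics/M5{n}.npz"));x0,y0=proj(f,np.array([.4535,-.187,.075])).astype(int)-40
    for nm,z,rr in(("lid",.085,.05),("jar_top",.065,.046),("jar_mid",.03,.046)):
        q=np.array([proj(f,np.array([.4535+rr*np.cos(a),-.187+rr*np.sin(a),z])) for a in t]);q=(q-(x0,y0))*5
        print(n,nm,q.min(0).round(),q.max(0).round(),"cx",((q.min(0)+q.max(0))/2).round(1))
```

```text
scene lid [111. 135.] [291. 243.] cx [201.1 189.2]
scene jar_top [121. 168.] [284. 268.] cx [202.7 217.6]
scene jar_mid [125. 216.] [286. 317.] cx [205.3 266.3]
side lid [122. 146.] [280. 230.] cx [201.4 188. ]
side jar_top [128. 175.] [272. 253.] cx [199.9 214.1]
side jar_mid [126. 220.] [269. 299.] cx [197.4 259.4]
```

The lid is about 2–3 mm off the jar's axis, well within limits. I'll nudge it while lowering.

send_rows:
  moves: [-2,-2,0,0,-2,-2,5,0,-2,-2,10,0,-2,-2,14,0,-2,-2,16,0,-2,-2,17,0,-2,-2,17,0]

```text
clock: 16.68
tcp_pos: [0.451, -0.1858, 0.0769]
orientation: [3.141, -0.005, -0.001]
contact_force: [-8.5, 3.4, 23.6]
grip_width: 0.0244
```

```bash
python3 -c "
from h import *
f,o=snap('M6w');two('M6',[.4535,-.187,.075],40,40)"
```

```text
M6w 16.725 [ 0.4511 -0.1858  0.0769] [ 1.    -0.003 -0.001] F [-7.99  3.93 23.35] w 0.0249
```

View pics/M6.png

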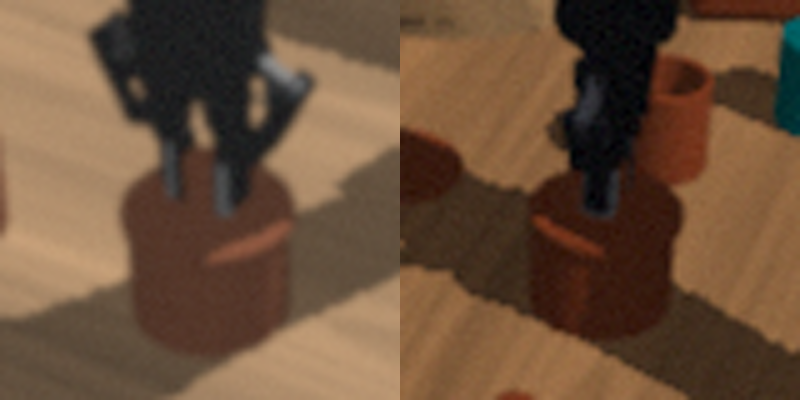

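The medium lid is seated at the expected height. The press is 23 N, so ease off 1 mm, release and rise.

send_rows:
  moves: [0,0,-1,0,0,0,-1,0]

```text
clock: 17.08
tcp_pos: [0.451, -0.1858, 0.077]
orientation: [3.142, -0.005, -0.001]
contact_force: [-4.1, 2.3, 10.5]
grip_width: 0.0242
```

send_rows:
  moves: [0,0,0,0,0,0,0,0,0,0,-15,0,0,0,-40,0,0,0,-80,0,0,0,-110,0,0,0,-110,0]
  hand: 0.3

```text
clock: 17.95
tcp_pos: [0.4531, -0.1864, 0.1895]
orientation: [3.14, -0.005, 0.009]
contact_force: [0.6, 0.7, 0.4]
grip_width: 0.06
```

```bash
python3 -c "
from h import *
f,o=snap('M7w');two('M7',[.4535,-.187,.075],40,40);print(go(o,(.448,.0035,.10)))"
```

```text
M7w 18.0 [ 0.452  -0.1861  0.1879] [ 1.    -0.003  0.003] F [ 0.61 -0.63  0.03] w 0.0596
[  -4.9 -189.7   87.7]
```

View pics/M7.png

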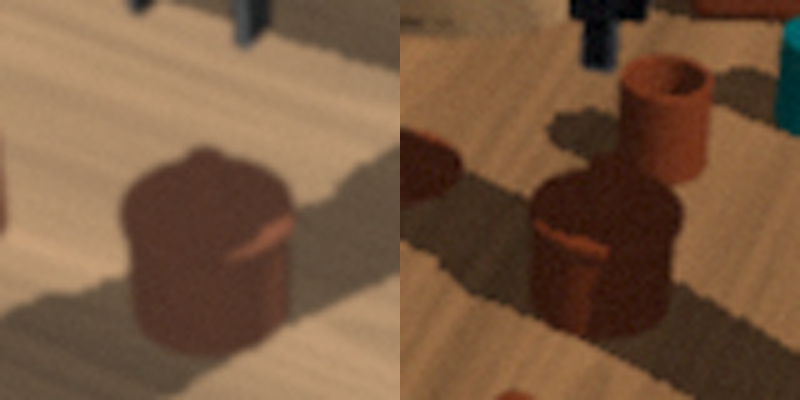

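View pics/M7w.png

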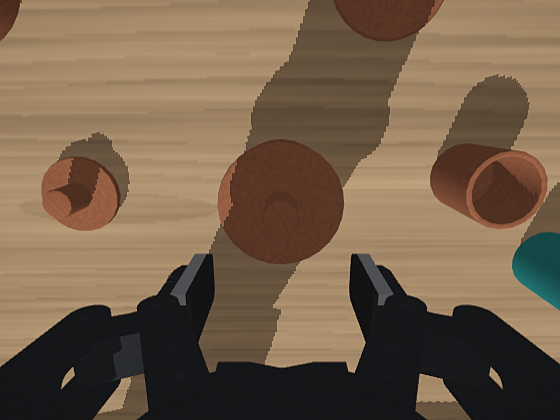

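The medium lid is level on its jar. Now the small lid.

send_rows:
  moves: [-2,-40,0,0,-4,-90,10,0,-5,-135,35,0,-5,-175,70,0,-5,-190,87,0,-5,-190,87,0,-5,-190,87,0]

```text
clock: 18.98
tcp_pos: [0.4468, 0.0032, 0.0994]
orientation: [3.141, -0.006, -0.001]
contact_force: [0.6, 0.5, -0.2]
grip_width: 0.0598
```

```bash
python3 -c "
from h import *
f,o=snap('S1');print(go(o,(.448,.0035,.0215)))"
```

```text
S1 19.025 [0.4472 0.003  0.0997] [ 1.    -0.005  0.   ] F [ 0.63 -0.5  -0.46] w 0.0601
[ 0.8 -0.5 78.2]
```

View pics/S1.png

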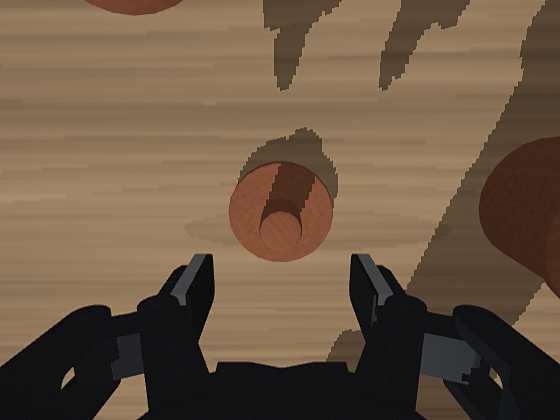

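The knob is at (281,230), centred. Descend, grip and lift.

send_rows:
  moves: [1,0,25,0,1,0,50,0,1,0,68,0,1,0,78,0,1,0,78,0,1,0,78,0]

```text
clock: 19.77
tcp_pos: [0.4485, 0.0039, 0.022]
orientation: [-3.142, 0.005, -0.002]
contact_force: [0.5, -1.4, 0.8]
grip_width: 0.06
```

send_rows:
  moves: [0,0,0,0,0,0,0,0,0,0,0,0,0,0,0,0,0,0,0,0]
  hand: 1

```text
clock: 20.4
tcp_pos: [0.4482, 0.0041, 0.0219]
orientation: [3.141, -0.005, 0.001]
contact_force: [-0.4, 0.0, 6.0]
grip_width: 0.0245
```

send_rows:
  moves: [0,0,-10,0,0,0,-30,0,0,0,-60,0,0,0,-90,0,0,0,-125,0,0,0,-160,0,0,0,-160,0]

```text
clock: 21.28
tcp_pos: [0.4495, 0.0043, 0.1842]
orientation: [-3.141, 0.005, -0.009]
contact_force: [0.8, -0.4, -1.4]
grip_width: 0.0243
```

```bash
python3 -c "
from h import *
f,o=snap('S3');print(go(o,(.4625,-.363,.182)))"
```

```text
S3 21.325 [0.4484 0.0041 0.1825] [ 1.    -0.003  0.003] F [ 0.93 -0.69 -0.76] w 0.0245
[ 15.3 367.1   0.6]
```

View pics/S3.png

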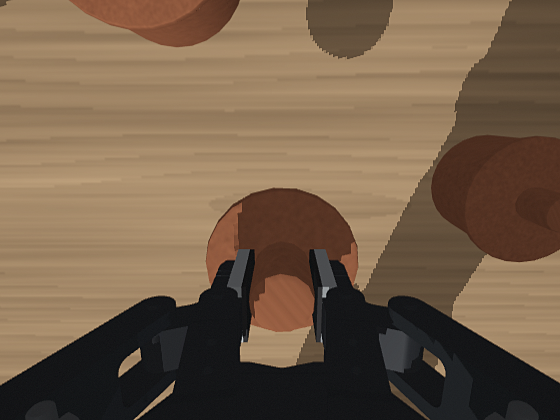

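The small lid is held level. Its underside at 0.16 m clears the medium jar's knob at 0.107 m. Carry it over.

send_rows:
  moves: [1,25,0,0,3,70,0,0,5,120,0,0,7,170,0,0,9,220,0,0,11,270,0,0,13,320,0,0,15,350,0,0]

```text
clock: 22.32
tcp_pos: [0.4602, -0.3483, 0.1796]
orientation: [-3.141, 0.009, 0.004]
contact_force: [0.2, 0.0, -1.2]
grip_width: 0.0242
```

send_rows:
  moves: [0,12,0,0,0,17,15,0,0,17,40,0,0,17,65,0,0,17,83,0,0,17,83,0,0,17,83,0]

```text
clock: 23.2
tcp_pos: [0.4623, -0.3628, 0.0988]
orientation: [3.141, -0.004, 0.001]
contact_force: [0.3, -0.6, -0.2]
grip_width: 0.0245
```

```bash
python3 -c "
from h import *
f,o=snap('S5w');two('S5',[.4625,-.363,.08],40,40);print(go(o,(.4625,-.363,.082)))
t=np.linspace(0,6.283,200);tc=o['tcp_pos']
for n in('scene','side'):
    f=dict(np.load(f'pics/S5{n}.npz'));x0=proj(f,np.array([.4625,-.363,.08])).astype(int)-40
    for nm,z,rr,c in(('lid',tc[2]-.008,.036,tc),('jar_top',.07,.032,(.4625,-.363)),('jar_bot',.0,.032,(.4625,-.363))):
        q=np.array([proj(f,np.array([c[0]+rr*np.cos(a),c[1]+rr*np.sin(a),z])) for a in t]);q=(q-x0)*5
        print(n,nm,q.min(0).round(),q.max(0).round())
"
```

```text
S5w 23.25 [ 0.4624 -0.3631  0.0992] [ 1.    -0.003  0.001] F [ 0.46 -0.41 -1.26] w 0.0241
[ 0.1 -0.1 17.2]
scene lid [140. 153.] [264. 224.]
scene jar_top [152. 187.] [261. 250.]
scene jar_bot [167. 281.] [273. 345.]
side lid [152. 162.] [258. 214.]
side jar_top [157. 191.] [250. 238.]
side jar_bot [152. 277.] [243. 325.]
```

View pics/S5.png

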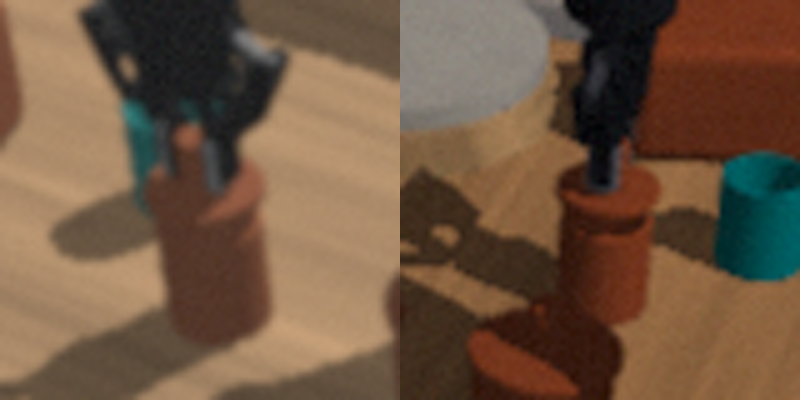

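Lid and jar agree to about 2 mm here. I'll nudge 1.5 mm and lower.

send_rows:
  moves: [0,1.5,0,0,0,1.5,5,0,0,1.5,10,0,0,1.5,14,0,0,1.5,16,0,0,1.5,17,0,0,1.5,17,0]

```text
clock: 24.22
tcp_pos: [0.4616, -0.3642, 0.082]
orientation: [-3.141, 0.005, 0.0]
contact_force: [-2.5, 1.5, 6.3]
grip_width: 0.0244
```

```bash
python3 -c "
from h import *
f,o=snap('S6w');two('S6',[.4625,-.363,.08],40,40)"
```

```text
S6w 24.275 [ 0.4616 -0.3643  0.082 ] [ 1.    -0.003 -0.   ] F [-2.63  2.18  7.24] w 0.0246
```

View pics/S6.png

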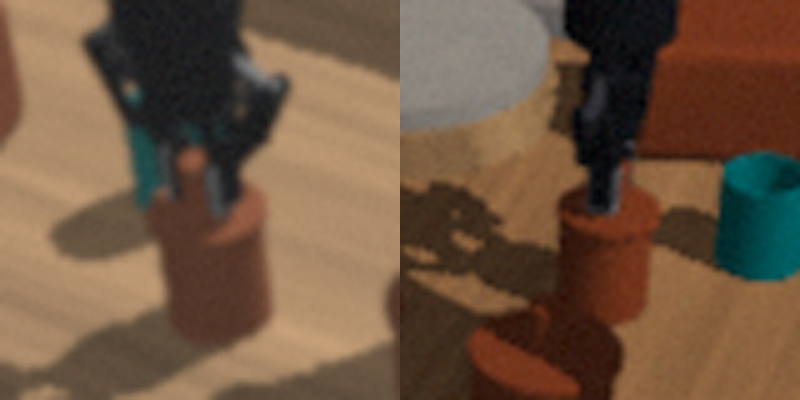

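The small lid is seated at TCP height 0.082 with light contact. Release, rise straight up, then take final views.

send_rows:
  moves: [0,0,0,0,0,0,0,0,0,0,-15,0,0,0,-40,0,0,0,-80,0,0,0,-130,0,0,0,-180,0,0,0,-200,0]
  hand: 0.3

```text
clock: 25.38
tcp_pos: [0.4629, -0.3653, 0.2862]
orientation: [3.138, -0.005, 0.008]
contact_force: [-0.3, 0.4, -0.7]
grip_width: 0.0595
```

send_rows:
  moves: [20,-40,0,0,40,-90,0,0,40,-130,0,0,40,-150,0,0,40,-150,0,0,40,-150,0,0,40,-150,0,0]

```text
clock: 26.25
tcp_pos: [0.5018, -0.2164, 0.2812]
orientation: [3.141, -0.009, -0.0]
contact_force: [-0.1, 1.2, 0.0]
grip_width: 0.0599
```

Run:
```python
from h import *
from bench import r
snap('E1')
t=[]
for n,(x0,y0,x1,y1) in dict(scene=(130,110,490,310),side=(180,120,420,340)).items():
    f=r.grab_frame(n);np.savez(f"pics/E{n}.npz",**f);t.append(cv2.resize(f["img"][y0:y1,x0:x1,::-1],None,fx=2.2222 if n=="scene" else 2.7,fy=2.2222 if n=="scene" else 2.7,interpolation=cv2.INTER_CUBIC));cv2.imwrite(f"pics/E{n}.png",t[-1])
```

```text
E1 26.3 [ 0.5018 -0.2161  0.2812] [ 1.    -0.006 -0.   ] F [ 0.03 -0.16 -0.23] w 0.0598
```

View pics/Escene.png

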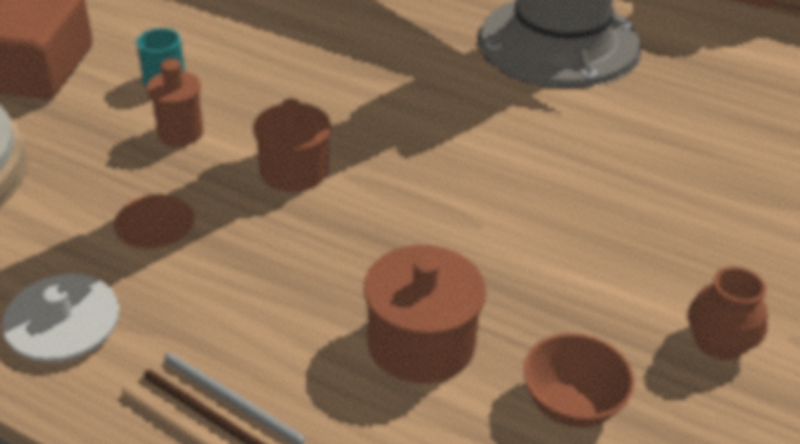

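View pics/Eside.png

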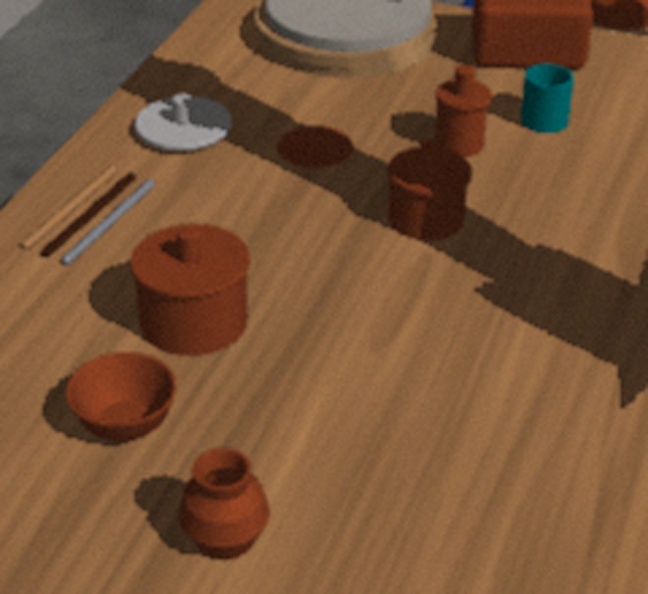

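View pics/E1.png

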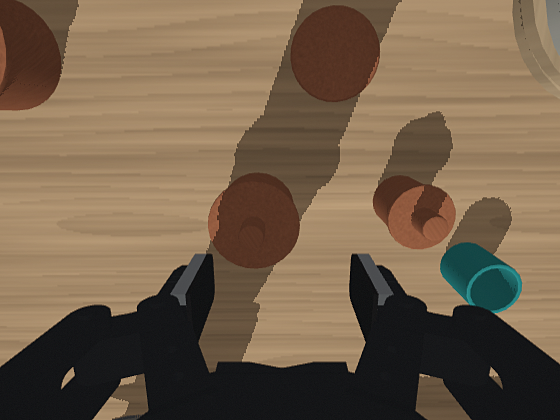

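All three jars are closed with level lids at the seated heights, and the bowl, vase and saucer look unmoved. The arm is clear, so I'll hand in.

```bash
python3 -c "
from bench import r
print(r.hand_in())"
```

```text
the job is handed in; nothing more can be done
None
```

I set all three red knobbed lids on the jars of their own size, in the order large, medium, small, and handed the job in at about 26 s of the 106 s allowed. No verdict was reported.

**Heights at release:** the tool stood at 0.091, 0.077 and 0.082 m, which matches fully seated to about 1 mm by the tool height at grasp. Contact was light for the large and small lids. The medium lid read 23 N at touch-down, so I eased it to 10 N before letting go.

**Last pictures:** all three lids look level and centred to about 2–3 mm. By eye the jars, bowl, vase and saucer are where they were. I did not re-measure the bystanders' positions.

**Small disagreements:** lid disc centres and knob tops differed by 2–4 mm in x. The medium jar's rim height came out at 59 mm from two wrist views, against 65 mm in the text, because its rim lay in shadow. I corrected the medium and small lids by 1.5–3 mm just before seating them.

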